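# Set the soldering station four clicks hotter

## Robot

A 7-joint arm with a two-finger parallel gripper is mounted at the origin on the work surface. World frame = base frame: x ahead of the robot, y to its left, z up, the work surface at z = 0. Lengths are in m, angles in rad, forces in N, time in s.
With the tool pointing down it reaches from about 0.4 to 0.85 m from the base axis. Payload 10.4 kg.
Tool frame: the origin (TCP) lies on the front face of the gripper's body, between the roots of the fingers; the fingertips stand 70 mm ahead of it and the grasp point (between the pads) lies 51 mm ahead of it (grasp_offset is the distance from the TCP to the grasp point, in m); z points along the fingers, y is the direction in which the jaws open and shut (so a half turn about z gives the same grasp; the last joint's range is limited). The gripper opens to 87 mm and grips with 3 to 60 N. Pads are 19 mm wide; open, the fingers measure 117 mm over their backs; the gripper's body (75 mm by 190 mm) begins 51 mm behind the grasp point.
Start: joints at [-1.266, 0.332, -0.065, 1.46, 0.022, 1.35, -0.088], TCP at [0.201, 0.592, 0.292] pointing down, gripper open.
Joint ranges: [-2.6, 2.6], [-0.5, 2.12], [-1.47, 1.34], [0.16, 2.42], [-1.27, 4.41], [0.06, 2.06], [-2.6, 2.6]. Speed limits (rad/s): [2.22, 2.22, 2.79, 2.79, 3.14, 3.14, 3.14].

## Interface

Orientations are given as a unit quaternion [x, y, z, w].
In Python, from bench import * gives the robot as it stands. The module is installed in compiled form; this text tells all that it offers.
- The arm moves only by the tool arm_command, never from a script. Its argument "commands" is a list of rows, each a list of 3 entries, a list of its own where there are three numbers: the opening in per cent of the stroke, from 0 (shut) to 100 (fully open), then the shift along the tool's x, y, z in m, then the turn, a rotation vector about the tool's x, y, z in rad. A call has exactly 10 rows; each row is the pose to reach, as a shift and turn from the pose commanded when the call began, along the tool's axes at that moment; what a row does not reach only later rows make up. A row lasts 1/12 s, in which the tool goes at most 41.7 mm and 7.16 degrees, less where a joint would pass 70% of its speed; a pose out of reach is approached as far as the arm can. A call with a gripper value outside its range is refused whole. The fingers move at their own pace and stop on an object; "squeeze" is the grip in N (left out, the last holds). Time passes only in rows, so rows that repeat a pose let the fingers close, or fill a call up. It gives the time, the measured TCP pose, the force and the opening at its end, in the units of the state.
- read_state(): the state, without advancing time (a new reading comes with each control period).
- camera(name): name is "scene" or "top" or "wrist"; returns a dict with "pixels" (480x640x3 uint8, red, green, blue), "fx", "fy", "cx", "cy" (pixels), "rvec" (rotation vector, rad) and "tvec" (3), from world to camera coordinates, as OpenCV has them; the wrist camera has in their place "mount" (4x4, takes a point from camera to tool coordinates, whose origin is the TCP and whose axes are the flange's). Camera axes: x right, y down, z forward; pixel columns grow to the right and rows downward; lengths in m; the calibration is good to about 2 mm. A picture is of the moment at which its call begins: read the wrist's pose just before it. There is no depth.
- close_job(): hands the job in, once; it reports no verdict.
The state is a dict: "time": time; "joint_positions": joint angles; "joint_vel": joint speeds; "joint_torque": joint torques, N m; "ee_pos": TCP position; "eef_rot": TCP orientation; "ft_force": force on the tool from outside, world axes, zero at the start; "torque": the same for the moment, N m; "width": finger opening in m.
Only numpy, scipy, OpenCV 4.12 (cv2) and the standard library are available. Lean on these libraries where they do the work, as an engineer would, in place of code of your own. Each camera call takes 0.05 s, during which the arm holds its last target.

## Task

On the soldering station, push the lug of the click-stop dial round clockwise (seen from above) with a fingertip by exactly four clicks, never pinching or forcing it, starting it off the wrong way or going past. Only once it rests on the fourth click, press the round button beside it fully down with a fingertip and let it come back up. Leave everything else on the bench where it is.

Things in the scene. Friction and masses are not known exactly. Their poses are not given: they have to be found in the camera images.
- dial_base: the dial's fixed aluminium bezel, a flat ring 94 mm across, 4 mm thick, with 12 black ticks, at either the left or right end of the red station's deck. Origin on the dial's vertical turning axis at the deck's surface (60 mm above the bench). Its -x axis points to the lug's starting place, which may be on many sides; the bezel does not turn.
- dial_axis (a point): point on the dial's vertical turning axis at the level of the black disc's flat top, 18.5 mm above the deck. The disc is 72 mm across; its top carries nothing but the lug.
- dial_lug (a point): centre of the top of the dial's upright round lug (a black peg 12 mm in diameter, standing 20 mm up from the disc's top, its axis 27 mm from the dial's axis); it goes round with the dial. The lug is pushed sideways, along the circle.
- dial (a joint): turning angle of the dial, rad: 0 at the start, grows clockwise seen from above. A click stop every 0.5236 (30 degrees); four clicks are 2.094. Leaving a stop takes 3 to 6 N on the lug; past half-way the dial snaps ahead to the next stop by itself, up to 8 mm ahead of the finger, and stays there. It can go on past four clicks (end stops at -2.25 and 4.35).
- button_top (a point): centre of the top face of the round black push button, 30 mm across, in an aluminium housing on the same deck, 120 mm from the dial's axis. It is pressed straight down.
- button (a joint): how far the button is pressed, m: 0 up, 0.006 fully down, which takes about 5 N; a spring brings it back up.
- station: the red soldering station, fixed to the bench. Origin at bench level under the centre of the flat deck (deck 120 mm along its x, 240 mm along its y, 60 mm high); on its +x side rises a rear part 85 mm high, from 60 to 140 mm from the origin. Dial and button stand at 60 mm either way along its y.
- spool: bystander: loose steel solder spool standing upright, 54 mm across, 40 mm high; origin at the centre of its underside
- tin: bystander: loose dark tin with brass tip-cleaning wool, 60 mm across, 30 mm high; origin at the centre of its underside
- capacitor: bystander: loose red box capacitor 18 x 34 x 24 mm high; origin at the centre of its underside
- cutters: bystander: loose side cutters with orange handles, about 125 mm long, 10 mm high, lying along their x axis; origin at the pivot, underside

How it is judged:
By the outcome, as a careful person would: the job done as asked, in the order asked, and still so for the second after the job is handed in, with the robot touching nothing.
It also fails if it takes over 64 s, if anything falls off the work surface, if the arm or the gripper's body presses on something with over 40 N, if the wrist force passes 120 N, or if a joint passes its speed limit or range.

## Working session

There is one attempt and no reset: what is moved stays moved. The work goes in short steps, Python scripts to look and compute and a tool call to move; the robot and the scene stay as the last step left them, time stands still between calls to the robot, and variables do not carry over. Pictures are saved under pics/ and viewed, and the job is handed in when it is done.

Besides the shell and the picture viewer there is one more tool, called after "Request:" as name(argument=value, ...) on one line, values as JSON. arm_command: Moves the arm, as the interface text tells. Its arguments: {"type":"object","properties":{"commands":{"type":"array","items":{"type":"array"}},"squeeze":{"type":"number"}},"required":["commands"]}

```bash
mkdir -p pics
python3 - <<'E'
from bench import *
import cv2
s=read_state()
for k in s: print(k,s[k])
for n in ["scene","top","wrist"]:
    c=camera(n); cv2.imwrite(f"pics/{n}0.png",c["pixels"][:,:,::-1])
    print(n,{k:v for k,v in c.items() if k!="pixels"})
E
```

```text
time 0.0
joint_positions [-1.26561046  0.33288574 -0.06472924  1.46096001  0.02160443  1.34991675
 -0.0885019 ]
joint_vel [ 7.58379929e-05 -9.78415361e-04  6.04844638e-04 -1.07624036e-03
 -6.67355137e-04 -9.25495888e-04  2.39580185e-04]
joint_torque [-4.59731673e-04 -6.23254323e+01  2.44989427e-02 -3.89901888e+01
 -6.13640249e-02  3.96052958e-02  1.56939200e-04]
ee_pos [0.20110752 0.59144254 0.29143636]
eef_rot [ 1.63136429e-01  9.86603245e-01 -7.31640332e-04 -8.83442854e-05]
ft_force [-0.60936358  0.02433319 -0.43124633]
torque [-0.00168527 -0.01611165 -0.00449533]
width 0.08720873692936902
scene {'fx': 601.5385165256855, 'fy': 601.5385165256855, 'cx': 320.23298573056735, 'cy': 240.9879869524986, 'rvec': array([ 1.12948815,  2.31456346, -1.06438487]), 'tvec': array([ 0.32232199, -0.25616353,  1.26859788])}
top {'fx': 524.2352701714384, 'fy': 524.2352701714384, 'cx': 324.5916336613005, 'cy': 239.56946941396117, 'rvec': array([ 2.21684688, -2.19643606,  0.03448795]), 'tvec': array([0.01357755, 0.5537397 , 0.81604043])}
wrist {'fx': 409.90161040036776, 'fy': 409.90161040036776, 'cx': 323.30333936238037, 'cy': 239.95201857789806, 'mount': array([[ 7.62749173e-05, -9.57787664e-01, -2.87476582e-01,
         8.00859410e-02],
       [ 9.99999995e-01,  5.31652169e-05,  8.81947597e-05,
         2.35986053e-04],
       [-6.91880980e-05, -2.87476587e-01,  9.57787663e-01,
        -9.14834457e-02],
       [ 0.00000000e+00,  0.00000000e+00,  0.00000000e+00,
         1.00000000e+00]])}
```

View pics/scene0.png

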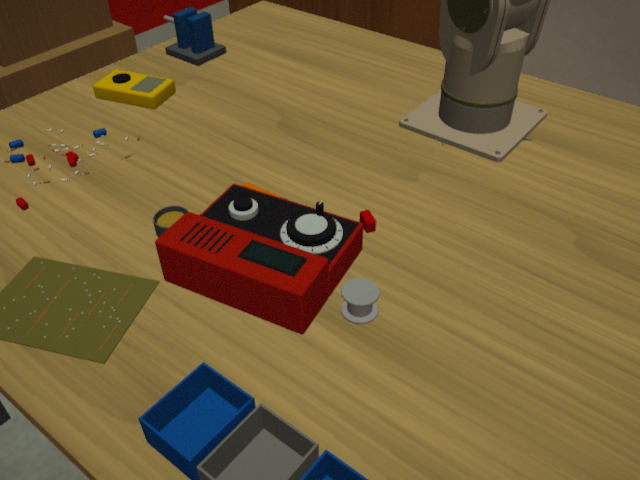

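View pics/top0.png

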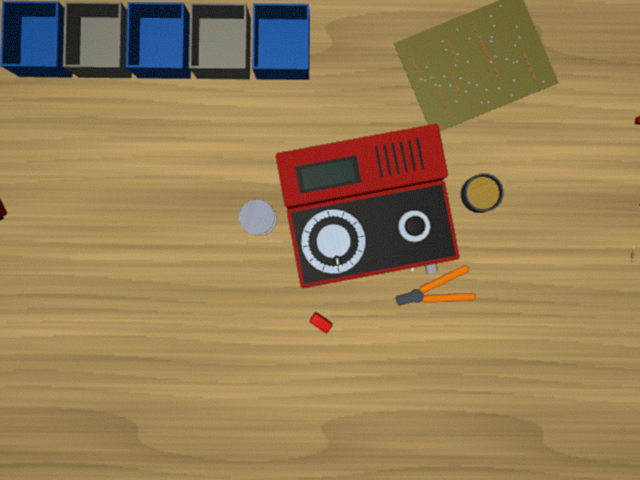

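View pics/wrist0.png

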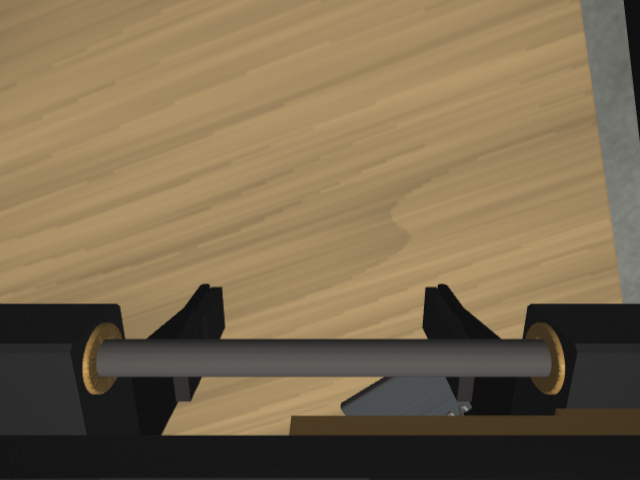

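```bash
cat > h.py <<'E'
import numpy as np, cv2
from scipy.spatial.transform import Rotation as R
def ray(c,u,v):
    Rm=cv2.Rodrigues(np.array(c["rvec"]))[0]; t=np.array(c["tvec"])
    d=Rm.T@np.array([(u-c["cx"])/c["fx"],(v-c["cy"])/c["fy"],1.]); return -Rm.T@t,d
def onz(c,u,v,z):
    o,d=ray(c,u,v); return o+d*(z-o[2])/d[2]
def proj(c,p):
    q,_=cv2.projectPoints(np.array(p,float).reshape(-1,3),c["rvec"],c["tvec"],np.array([[c["fx"],0,c["cx"]],[0,c["fy"],c["cy"]],[0,0,1.]]),None); return q[:,0]
E
python3 - <<'E'
from h import *
a=cv2.imread("pics/top0.png")[195:290,285:465]; b=cv2.imread("pics/scene0.png")[170:270,210:380]
cv2.imwrite("pics/topz.png",cv2.resize(a,None,fx=4.4,fy=4.4,interpolation=2)); cv2.imwrite("pics/scz.png",cv2.resize(b,None,fx=4.4,fy=4.4,interpolation=2))
E
```

```text
(no output)
```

View pics/topz.png

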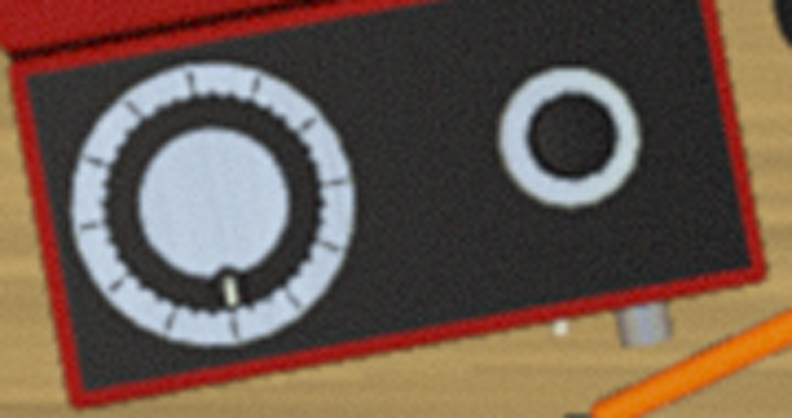

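View pics/scz.png

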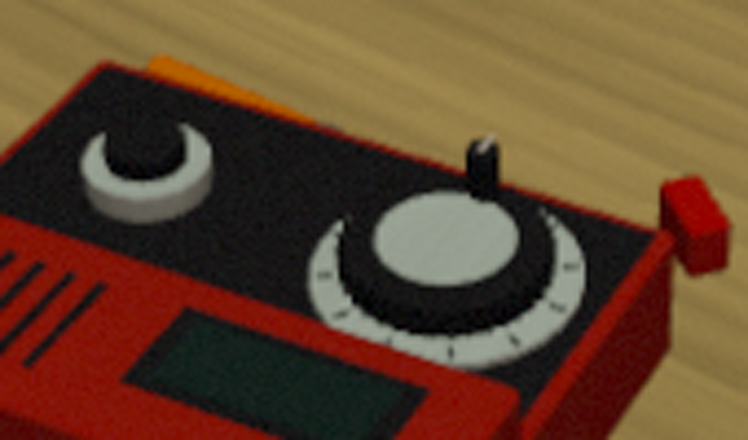

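```bash
cat > m.py <<'E'
from h import *
from bench import *
def meas(c):
    im=c["pixels"]; hsv=cv2.cvtColor(im,cv2.COLOR_RGB2HSV)
    m=((hsv[...,1]<70)&(hsv[...,2]>110)).astype(np.uint8)
    return m
if __name__=="__main__":
    c=camera("top"); m=meas(c)
    cs,_=cv2.findContours(m,cv2.RETR_CCOMP,cv2.CHAIN_APPROX_NONE)
    for k in cs:
        if len(k)<8: continue
        x,y,w,h=cv2.boundingRect(k)
        if not(285<x<465 and 195<y<290):continue
        e=cv2.fitEllipse(k); print(len(k),np.round(e[0],2),np.round(e[1],1),"z64",onz(c,*e[0],0.064).round(4),"z785",onz(c,*e[0],.0785).round(4),"z985",onz(c,*e[0],.0985).round(4))
    print("cam",ray(c,0,0)[0])
    hsv=cv2.cvtColor(c["pixels"],cv2.COLOR_RGB2HSV)
    r=(((hsv[...,0]<6)|(hsv[...,0]>174))&(hsv[...,1]>150)&(hsv[...,2]>60)).astype(np.uint8)
    cs,_=cv2.findContours(r,cv2.RETR_EXTERNAL,cv2.CHAIN_APPROX_NONE)
    for k in cs:
        if len(k)>30: print(cv2.approxPolyDP(k,5,True)[:,0].tolist())
E
python3 m.py
```

```text
8 [412. 269.] [2.6 2.6] z64 [ 0.51   -0.1096  0.064 ] z785 [ 0.5103 -0.1072  0.0785] z985 [ 0.5108 -0.1038  0.0985]
33 [430.84 268.45] [ 9.4 11.8] z64 [ 0.511  -0.1372  0.064 ] z785 [ 0.5114 -0.1343  0.0785] z985 [ 0.5118 -0.1302  0.0985]
94 [333.05 240.5 ] [32.8 33.6] z64 [0.5507 0.0063 0.064 ] z785 [0.5502 0.0066 0.0785] z985 [0.5497 0.0069 0.0985]
88 [414.   225.82] [30.5 30.7] z64 [ 0.5733 -0.1123  0.064 ] z785 [ 0.5725 -0.1098  0.0785] z985 [ 0.5713 -0.1064  0.0985]
60 [414.65 225.54] [20.8 21.3] z64 [ 0.5737 -0.1133  0.064 ] z785 [ 0.5729 -0.1108  0.0785] z985 [ 0.5717 -0.1073  0.0985]
180 [332.88 241.06] [63.5 63.7] z64 [0.5498 0.0066 0.064 ] z785 [0.5494 0.0068 0.0785] z985 [0.5489 0.0071 0.0985]
160 [332.94 240.32] [49.1 50.5] z64 [0.5509 0.0065 0.064 ] z785 [0.5505 0.0067 0.0785] z985 [0.5499 0.0071 0.0985]
cam [0.52863598 0.01939602 0.83240722]
[[315, 313], [310, 321], [326, 332], [331, 324]]
[[436, 124], [276, 155], [302, 287], [458, 257]]
```

Run:
```python
from m import *
c=camera("top")
ax=np.array([.5503,.0066])
L=onz(c,232/4.4+285,290/4.4+195,.0985); print("lug",L,L[:2]-ax,np.linalg.norm(L[:2]-ax),np.degrees(np.arctan2(*(L[:2]-ax)[::-1])))
P=[onz(c,*p,z)[:2] for p,z in zip([(436,124),(276,155),(302,287),(458,257)],[.085,.085,.06,.06])]
for i in range(4): d=P[(i+1)%4]-P[i];print(P[i].round(4),np.linalg.norm(d).round(4),np.degrees(np.arctan2(d[1],d[0])))
s=camera("scene")
for n,(u,v) in dict(lug=(484/4.4+210,142/4.4+170)).items():
    o1,d1=ray(s,u,v); o2,d2=ray(c,232/4.4+285,290/4.4+195)
    A=np.stack([d1,-d2],1); k=np.linalg.lstsq(A,o2-o1,rcond=None)[0]; print(n,o1+k[0]*d1,o2+k[1]*d2)
# button top in scene: predicted pix at several z
for z in(.07,.075,.08,.085):
    p=onz(c,414.65,225.54,z); q=proj(s,p)[0]; print(z,p.round(4),((q-[210,170])*4.4).round(0))
```

```text
lug [5.21166619e-01 1.24448913e-04 9.85000000e-02] [-0.02913338 -0.00647555] 0.02984437352344498 -167.46844393165645
[ 0.7188 -0.1397] 0.234 101.57057441531522
[0.6719 0.0895] 0.1937 -168.62229507726968
[0.482  0.0513] 0.2339 -78.61022849554617
[ 0.5282 -0.178 ] 0.1945 11.355274341831054
lug [0.52042429 0.00096915 0.09594331] [5.21140768e-01 5.77501671e-05 9.59599532e-02]
0.07 [ 0.5734 -0.1122  0.07  ] [142. 155.]
0.075 [ 0.5731 -0.1114  0.075 ] [143. 144.]
0.08 [ 0.5728 -0.1105  0.08  ] [144. 133.]
0.085 [ 0.5725 -0.1096  0.085 ] [145. 122.]
```

Request:
arm_command(commands=[[0,[0,0,0],[0,0,0]],[0,[0,0,0],[0,0,0]],[0,[0,0,0],[0,0,0]],[0,[0,0,0],[0,0,0]],[0,[0,0,0],[0,0,0]],[0,[0,0,0],[0,0,0]],[0,[0,0,0],[0,0,0]],[0,[0,0,0],[0,0,0]],[0,[0,0,0],[0,0,0]],[0,[0,0,0],[0,0,0]]], squeeze=5)

```text
time: 1.13
ee_pos: [0.2012, 0.5917, 0.2922]
eef_rot: [0.163, 0.987, 0.0, 0.0]
ft_force: [0.0, 0.1, 0.5]
width: 0.0282
```

Run:
```python
from m import *
c=camera("wrist"); cv2.imwrite("pics/w1.png",c["pixels"][:,:,::-1])
print(read_state()["width"])
M=np.linalg.inv(c["mount"])
for p in [(9.5,15,70),(9.5,-15,70),(9.5,0,70),(-9.5,0,70),(9.5,15,50)]:
    q=M@np.array([*(np.array(p)/1000),1]); print(p,c["fx"]*q[0]/q[2]+c["cx"],c["fy"]*q[1]/q[2]+c["cy"])
```

```text
0.024210156659694216
(9.5, 15, 70) 357.8576709922277 289.58369363249324
(9.5, -15, 70) 287.57205366791703 289.58083660699907
(9.5, 0, 70) 322.7151262286633 289.5822651304733
(-9.5, 0, 70) 322.72972785057505 329.42418866024497
(9.5, 15, 50) 362.109692460197 310.81214307713105
```

View pics/w1.png

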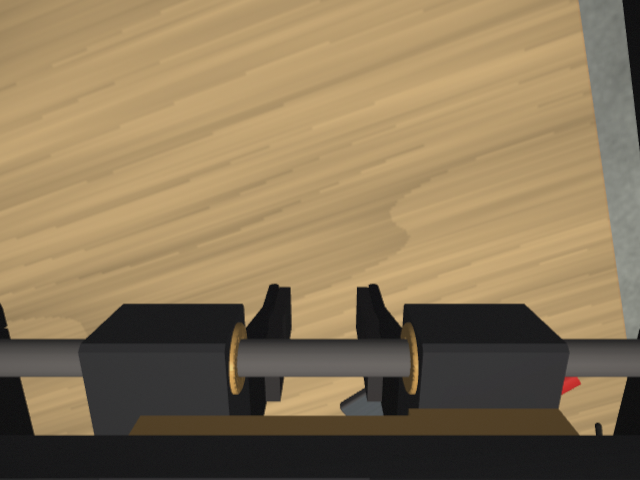

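Request:
arm_command(commands=[[0,[-0.025,-0.024,0],[0,0,0.05]],[0,[-0.05,-0.048,0],[0,0,0.1]],[0,[-0.075,-0.072,0],[0,0,0.15]],[0,[-0.1,-0.096,0],[0,0,0.2]],[0,[-0.125,-0.12,0],[0,0,0.25]],[0,[-0.15,-0.144,0],[0,0,0.3]],[0,[-0.175,-0.168,0],[0,0,0.35]],[0,[-0.2,-0.192,0],[0,0,0.4]],[0,[-0.225,-0.216,0],[0,0,0.45]],[0,[-0.25,-0.24,0],[0,0,0.5]]])

```text
time: 2.02
ee_pos: [0.3611, 0.2824, 0.2925]
eef_rot: [0.403, 0.915, 0.0, 0.0]
ft_force: [0.3, 0.0, -0.2]
width: 0.0003
```

```bash
cat > go.py <<'E'
import sys
from h import *
from bench import *
# args: x y z heading_deg ; prints the tool-frame shift and turn
def rel(x,y,z,hd):
    s=read_state(); Rm=R.from_quat(s["eef_rot"]); p=np.array(s["ee_pos"])
    h=np.radians(hd); X=np.array([np.cos(h),np.sin(h),0]); Z=np.array([0,0,-1.]); T=np.stack([X,np.cross(Z,X),Z],1)
    X0=Rm.as_matrix()[:,0]
    print("t",round(s["time"],2),"pos",p.round(4),"head",np.degrees(np.arctan2(X0[1],X0[0])).round(2),"F",np.round(s["ft_force"],1),"w",round(s["width"],4),"j",np.round(s["joint_positions"],2))
    print("shift",Rm.inv().apply(np.array([x,y,z])-p).round(4),"turn",(Rm.inv()*R.from_matrix(T)).as_rotvec().round(4))
rel(*map(float,sys.argv[1:5]))
E
python3 go.py .529 -.026 .25 101.4
```

```text
t 2.02 pos [0.3611 0.2824 0.2925] head 132.43 F [ 0.3  0.  -0.2] w 0.0003 j [-0.95 -0.05  0.18  1.89  0.01  1.3  -0.03]
shift [-0.3409 -0.0842  0.0423] turn [ 6.000e-04 -5.000e-04  5.415e-01]
```

Request:
arm_command(commands=[[0,[-0.038,-0.009,0.004],[0,0,0.06]],[0,[-0.076,-0.019,0.008],[0,0,0.12]],[0,[-0.114,-0.028,0.012],[0,0,0.18]],[0,[-0.152,-0.037,0.018],[0,0,0.24]],[0,[-0.19,-0.047,0.024],[0,0,0.3]],[0,[-0.228,-0.056,0.03],[0,0,0.36]],[0,[-0.266,-0.065,0.036],[0,0,0.42]],[0,[-0.304,-0.075,0.042],[0,0,0.48]],[0,[-0.33,-0.082,0.042],[0,0,0.54]],[0,[-0.34,-0.084,0.042],[0,0,0.54]]])

```text
time: 2.85
ee_pos: [0.5296, -0.0277, 0.2502]
eef_rot: [0.635, 0.772, -0.001, 0.001]
ft_force: [0.4, 0.1, 0.6]
width: 0.0005
```

```bash
python3 go.py .529 -.026 .19 101.4;python3 - <<'E'
from m import *
for n in ["wrist","top"]:
    c=camera(n); cv2.imwrite(f"pics/{n}2.png",c["pixels"][:,:,::-1])
E
python3 go.py .529 -.026 .17 101.4
```

```text
t 2.85 pos [ 0.5296 -0.0277  0.2502] head 101.14 F [0.4 0.1 0.6] w 0.0005 j [-0.56  0.16  0.58  1.8  -0.09  1.21  0.24]
shift [ 0.0019 -0.0003  0.0602] turn [ 0.0001  0.0017 -0.0046]
t 2.95 pos [ 0.5292 -0.0249  0.2502] head 101.5 F [-0.  -0.7  0.4] w 0.0004 j [-0.56  0.16  0.57  1.8  -0.09  1.21  0.24]
shift [-0.001  -0.0004  0.0802] turn [-0.0001  0.0007  0.0017]
```

View pics/wrist2.png

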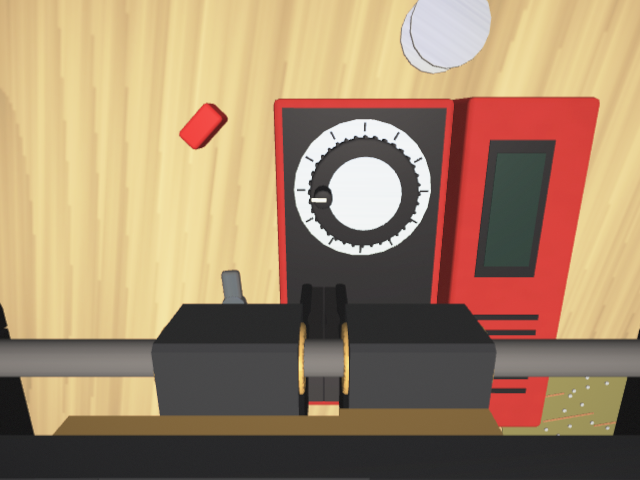

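View pics/top2.png

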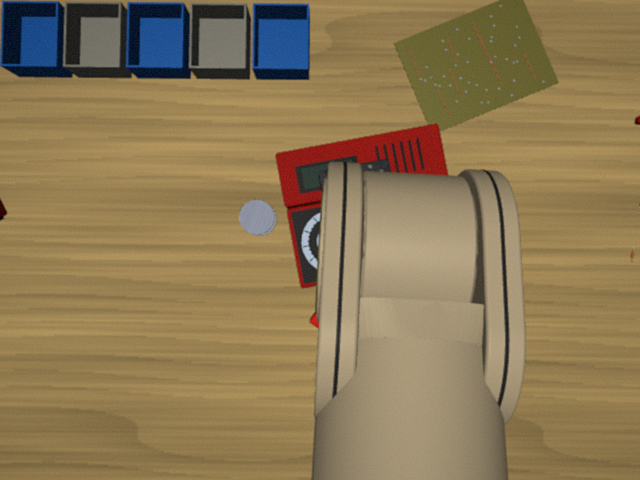

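```bash
cat > wz.py <<'E'
from h import *
from bench import *
def wrist():
    s=read_state(); c=camera("wrist")
    T=np.eye(4); T[:3,:3]=R.from_quat(s["eef_rot"]).as_matrix(); T[:3,3]=s["ee_pos"]
    return c,T@c["mount"]
def wonz(c,W,u,v,z):
    d=W[:3,:3]@np.array([(u-c["cx"])/c["fx"],(v-c["cy"])/c["fy"],1]); o=W[:3,3]; return o+d*(z-o[2])/d[2]
def wproj(c,W,p):
    q=np.linalg.inv(W)@np.array([*p,1]); return c["fx"]*q[0]/q[2]+c["cx"],c["fy"]*q[1]/q[2]+c["cy"]
def dial(c,W,ax=None,show=None):
    im=c["pixels"]; hsv=cv2.cvtColor(im,cv2.COLOR_RGB2HSV)
    m=((hsv[...,1]<40)&(hsv[...,2]>150)).astype(np.uint8)
    cs,_=cv2.findContours(m,cv2.RETR_CCOMP,cv2.CHAIN_APPROX_NONE)
    for k in cs:
        if len(k)<8: continue
        e=cv2.fitEllipse(k)
        if 50<e[0][0]<600 and e[0][1]<300: print(len(k),np.round(e[0],1),np.round(e[1],1),np.round([wonz(c,W,*e[0],z)[:2] for z in(.064,.0785,.0985)],4).tolist())
if __name__=="__main__":
    c,W=wrist(); dial(c,W)
    import sys
    if len(sys.argv)>1:
        im=c["pixels"][:,:,::-1]; cv2.imwrite(f"pics/{sys.argv[1]}.png",im); cv2.imwrite(f"pics/{sys.argv[1]}z.png",cv2.resize(im[60:340,180:500],None,fx=2.1,fy=2.1,interpolation=2))
E
python3 wz.py w3
```

```text
34 [318.9 204.5] [ 3.3 20.5] [[0.5211, -0.0042], [0.5207, -0.0012], [0.5201, 0.003]]
206 [364.7 198. ] [71.2 73.2] [[0.551, 0.0065], [0.549, 0.009], [0.5463, 0.0124]]
382 [362.1 191.3] [132.9 136.6] [[0.5482, 0.0106], [0.5464, 0.0129], [0.5438, 0.016]]
16 [309.  223.5] [2.6 9.6] [[0.517, -0.0189], [0.5168, -0.0151], [0.5165, -0.0099]]
18 [423.5 196. ] [ 2.2 10.7] [[0.5902, 0.0159], [0.5862, 0.0179], [0.5806, 0.0206]]
18 [300.5 194. ] [ 2.2 10.7] [[0.5074, 0.0004], [0.5077, 0.0032], [0.508, 0.007]]
19 [417.2 164.9] [ 2.7 11.4] [[0.5804, 0.0354], [0.5769, 0.0364], [0.572, 0.0377]]
17 [309.2 162.9] [ 2.8 10.3] [[0.5092, 0.0223], [0.5094, 0.0239], [0.5097, 0.0261]]
397 [363.6 196.4] [110.4 112.8] [[0.55, 0.0074], [0.5481, 0.0098], [0.5454, 0.0132]]
17 [395.9 141.4] [ 3.  10.4] [[0.5626, 0.0475], [0.56, 0.0478], [0.5564, 0.0482]]
18 [332.5 139.5] [ 3.1 10.1] [[0.5214, 0.0403], [0.5209, 0.041], [0.5203, 0.0419]]
19 [364.6 132.3] [3.1 9.7] [[0.5411, 0.049], [0.5396, 0.0493], [0.5375, 0.0496]]
251 [445.6  36. ] [75.3 95.1] [[0.5768, 0.1147], [0.5735, 0.1115], [0.5689, 0.1071]]
13 [420.4  61.2] [2.7 7.8] [[0.5654, 0.0978], [0.5627, 0.0955], [0.5589, 0.0923]]
8 [417.5  57. ] [2.4 4.5] [[0.563, 0.0998], [0.5604, 0.0974], [0.5568, 0.0941]]
8 [415.5  54. ] [2.4 4.5] [[0.5613, 0.1012], [0.5588, 0.0987], [0.5553, 0.0953]]
32 [412.3  45.1] [ 2.8 18. ] [[0.5581, 0.1057], [0.5557, 0.103], [0.5524, 0.0993]]
22 [411.   29.5] [ 2.2 13.8] [[0.555, 0.114], [0.5528, 0.1109], [0.5498, 0.1065]]
```

View pics/w3z.png

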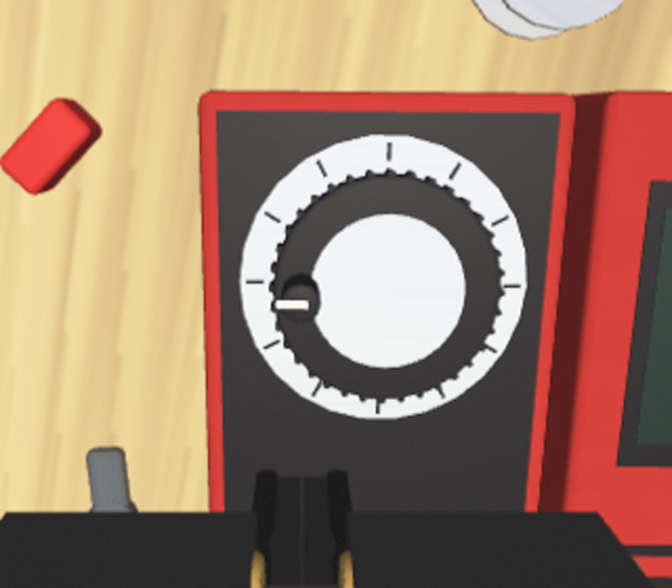

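Request:
arm_command(commands=[[0,[0,0,0.015],[0,0,0]],[0,[0,0,0.03],[0,0,0]],[0,[0,0,0.045],[0,0,0]],[0,[0,0,0.06],[0,0,0]],[0,[0,0,0.07],[0,0,0]],[0,[0,0,0.08],[0,0,0]],[0,[0,0,0.088],[0,0,0]],[0,[0,0,0.093],[0,0,0]],[0,[0,0,0.095],[0,0,0]],[0,[0,0,0.095],[0,0,0]]])

```text
time: 3.83
ee_pos: [0.5288, -0.0231, 0.1551]
eef_rot: [0.632, 0.775, -0.0, -0.0]
ft_force: [-0.1, 0.3, 1.0]
width: 0.0006
```

```bash
python3 go.py .529 -.026 .154 101.4; python3 wz.py w4
```

```text
t 3.83 pos [ 0.5288 -0.0231  0.1551] head 101.64 F [-0.1  0.3  1. ] w 0.0006 j [-0.53  0.27  0.56  1.9  -0.17  1.02  0.3 ]
shift [-0.0029 -0.0004  0.0011] turn [-0.0002 -0.0001  0.0042]
9 [313.3 285.2] [2.2 3.7] [[0.5229, -0.0219], [0.5221, -0.0158], [0.5209, -0.0073]]
305 [386.3 244.1] [104.9 108.8] [[0.5523, 0.0054], [0.5491, 0.0093], [0.5447, 0.0148]]
913 [383.5 229.7] [177.9 185.7] [[0.5493, 0.0118], [0.5464, 0.0153], [0.5423, 0.02]]
27 [303.1 277.1] [ 4.4 16. ] [[0.5174, -0.0187], [0.5169, -0.0129], [0.5164, -0.0048]]
31 [290.8 235. ] [ 4.4 16.6] [[0.5078, 0.0007], [0.5082, 0.005], [0.5087, 0.011]]
30 [464.1 193.6] [ 4.7 17.5] [[0.5807, 0.0355], [0.5753, 0.0371], [0.5678, 0.0392]]
28 [303.  190.6] [ 4.3 16.9] [[0.5095, 0.0222], [0.5097, 0.0248], [0.51, 0.0284]]
29 [433.3 158.3] [ 4.8 18. ] [[0.5628, 0.0477], [0.5588, 0.0483], [0.5532, 0.0491]]
28 [337.6 156.1] [ 4.3 16.5] [[0.5215, 0.0402], [0.5208, 0.0414], [0.5198, 0.043]]
33 [386.4 144.1] [ 5.  16.4] [[0.5412, 0.0495], [0.5389, 0.05], [0.5357, 0.0506]]
276 [510.9  24. ] [ 60.3 122.2] [[0.5785, 0.1052], [0.5733, 0.1013], [0.566, 0.0958]]
204 [464.9  34.6] [46.8 76.6] [[0.5616, 0.0978], [0.5577, 0.0944], [0.5523, 0.0897]]
```

View pics/w4z.png

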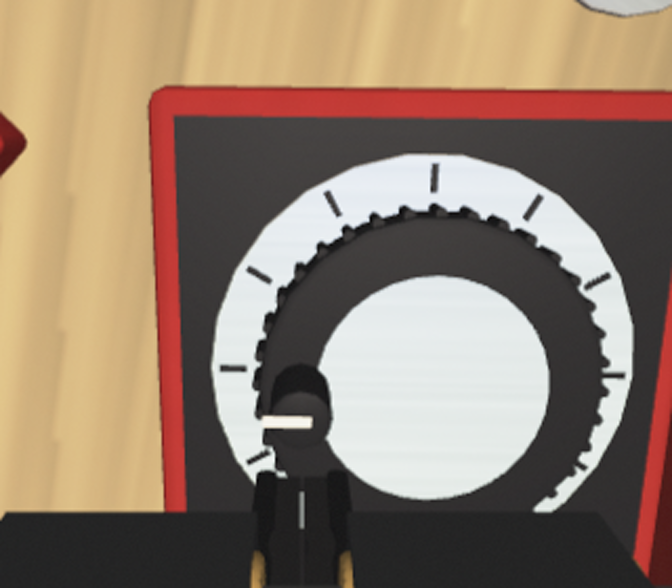

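```bash
cat > lt.py <<'E'
from wz import *
c=camera("wrist");M=c["mount"]; z=read_state()["ee_pos"][2]-.0985
def t(u,v,z):
    d=M[:3,:3]@np.array([(u-c["cx"])/c["fx"],(v-c["cy"])/c["fy"],1]);o=M[:3,3];return o+d*(z-o[2])/d[2]
def zz(u,v):return 180+u/2.1,60+v/2.1
print("lug top",t(*zz(300,418),z),"top edge near",t(*zz(300,447),z),"left/right",t(*zz(271,418),z),t(*zz(330,418),z)," mark",t(*zz(288,422),z))
E
python3 lt.py
```

```text
lug top [ 0.02761802 -0.00073486  0.05715822] top edge near [ 0.02194223 -0.00073621  0.05715822] left/right [ 0.02761529 -0.00603893  0.05715822] [0.02762085 0.00475161 0.05715822]  mark [ 0.02684096 -0.00293289  0.05715822]
```

Request:
arm_command(commands=[[0,[0.001,0,0],[0,0,0]],[0,[0.002,0,0],[0,0,0]],[0,[0.003,0,0],[0,0,0]],[0,[0.004,0,0],[0,0,0]],[0,[0.005,0,0],[0,0,0]],[0,[0.006,0,0],[0,0,0]],[0,[0.007,0,0],[0,0,0]],[0,[0.008,0,0],[0,0,0]],[0,[0.009,0,0],[0,0,0]],[0,[0.009,0,0],[0,0,0]]])

```text
time: 4.77
ee_pos: [0.5269, -0.0141, 0.1552]
eef_rot: [0.632, 0.775, 0.0, -0.0]
ft_force: [0.2, 0.9, -0.1]
width: 0.0003
```

```bash
for i in 1 2; do python3 go.py .529 -.026 .154 101.4; python3 wz.py w5|sed -n 1,3p;done
cat > arc.py <<'E'
import numpy as np,sys
# gap g along x to lug contact, from current theta t0(deg): rows for list of theta
cx,cy,t0=map(float,sys.argv[1:4])
for th in sys.argv[4:]:
    a=np.radians(float(th)); c,s=np.cos(a),np.sin(a)
    p=np.array([cx,cy])+np.array([[c,-s],[s,c]])@[-.0155,-.027]
    b=-np.radians(t0); 
    print(th,p.round(4),"turn",round(a,3))
E
```

```text
t 4.77 pos [ 0.5269 -0.0141  0.1552] head 101.65 F [ 0.2  0.9 -0.1] w 0.0003 j [-0.54  0.26  0.55  1.9  -0.16  1.02  0.28]
shift [-0.0121 -0.0004  0.0012] turn [ 0.     -0.0002  0.0043]
303 [386.  260.3] [ 94.4 106.6] [[0.5523, 0.0065], [0.549, 0.011], [0.5444, 0.0174]]
822 [382.3 247.6] [171.1 184. ] [[0.5491, 0.0122], [0.546, 0.0163], [0.5418, 0.022]]
30 [291.9 253.8] [ 4.  16.5] [[0.5082, 0.0007], [0.5084, 0.0057], [0.5086, 0.0127]]
t 4.82 pos [ 0.527  -0.0142  0.1552] head 101.64 F [0.1 0.3 0.6] w 0.0004 j [-0.54  0.26  0.55  1.9  -0.16  1.02  0.28]
shift [-0.0119 -0.0004  0.0012] turn [ 0.     -0.0001  0.0042]
303 [386.  260.2] [ 94.7 106.6] [[0.5523, 0.0064], [0.549, 0.011], [0.5444, 0.0173]]
818 [382.2 247.3] [171.2 184.2] [[0.549, 0.0122], [0.546, 0.0163], [0.5417, 0.022]]
31 [290.8 253. ] [ 4.4 16.6] [[0.5076, 0.0008], [0.5079, 0.0058], [0.5082, 0.0127]]
```

View pics/w5z.png

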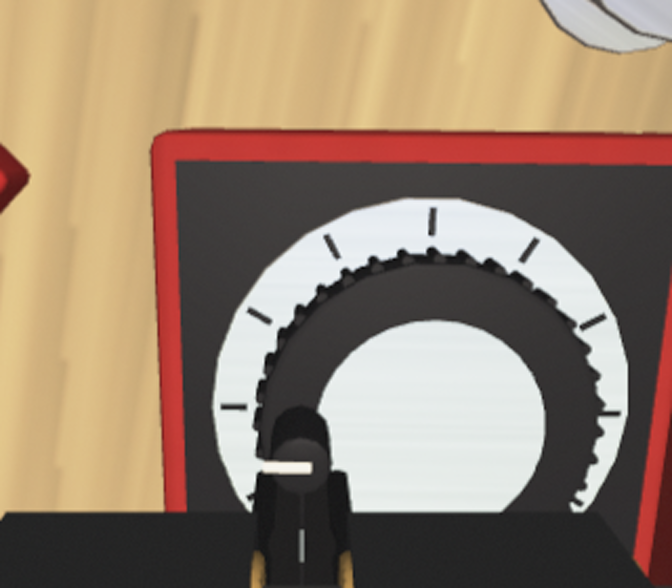

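```bash
sed -i 's/418/466/g;s/447/494/;s/,422/,468/' lt.py; python3 lt.py; python3 arc.py .0182 .0263 0 0 5 10 15 20 22 24
```

```text
lug top [ 0.01833662 -0.00073578  0.05673204] top edge near [ 0.01268248 -0.00073713  0.05673204] left/right [ 0.01833342 -0.0061162   0.05673204] [0.01833993 0.00482966 0.05673204]  mark [ 0.01793521 -0.0029638   0.05673204]
0 [ 0.0027 -0.0007] turn 0.0
5 [ 0.0051 -0.0019] turn 0.087
10 [ 0.0076 -0.003 ] turn 0.175
15 [ 0.0102 -0.0038] turn 0.262
20 [ 0.0129 -0.0044] turn 0.349
22 [ 0.0139 -0.0045] turn 0.384
24 [ 0.015  -0.0047] turn 0.419
```

Request:
arm_command(commands=[[0,[0.0015,-0.0004,0],[0,0,0]],[0,[0.0027,-0.0007,0],[0,0,0]],[0,[0.0041,-0.0014,0],[0,0,0.052]],[0,[0.0056,-0.0021,0],[0,0,0.105]],[0,[0.0071,-0.0028,0],[0,0,0.157]],[0,[0.0086,-0.0033,0],[0,0,0.209]],[0,[0.0102,-0.0038,0],[0,0,0.262]],[0,[0.0118,-0.0042,0],[0,0,0.314]],[0,[0.0129,-0.0044,0],[0,0,0.349]],[0,[0.0134,-0.0045,0],[0,0,0.366]]])

```text
time: 5.75
ee_pos: [0.5197, -0.0018, 0.1552]
eef_rot: [0.763, 0.647, 0.0, -0.0]
ft_force: [-0.7, 0.2, -0.5]
width: 0.0004
```

```bash
python3 go.py .529 -.026 .154 101.4; python3 wz.py w6|sed -n 1,6p
```

```text
t 5.75 pos [ 0.5197 -0.0018  0.1552] head 80.57 F [-0.7  0.2 -0.5] w 0.0004 j [-0.62  0.25  0.6   1.92 -0.17  1.01 -0.1 ]
shift [-0.0223  0.0131  0.0012] turn [-1.000e-04 -2.000e-04 -3.635e-01]
52 [320.8 276.8] [ 5.5 29.4] [[0.5188, 0.0047], [0.5199, 0.0105], [0.5214, 0.0184]]
297 [389.4 263.8] [ 89.6 106. ] [[0.552, 0.006], [0.5504, 0.0116], [0.5483, 0.0194]]
771 [383.3 258.2] [178.8 187.3] [[0.5495, 0.0093], [0.5481, 0.0146], [0.5462, 0.0221]]
30 [295.2 245.4] [ 4.4 15.5] [[0.5096, 0.0223], [0.5114, 0.0266], [0.5139, 0.0326]]
25 [314.2 204.1] [ 4.2 17.1] [[0.5217, 0.0401], [0.5226, 0.0431], [0.5237, 0.0471]]
26 [445.2 192.9] [ 4.7 17.9] [[0.5807, 0.0356], [0.5769, 0.0389], [0.5716, 0.0434]]
```

View pics/w6z.png

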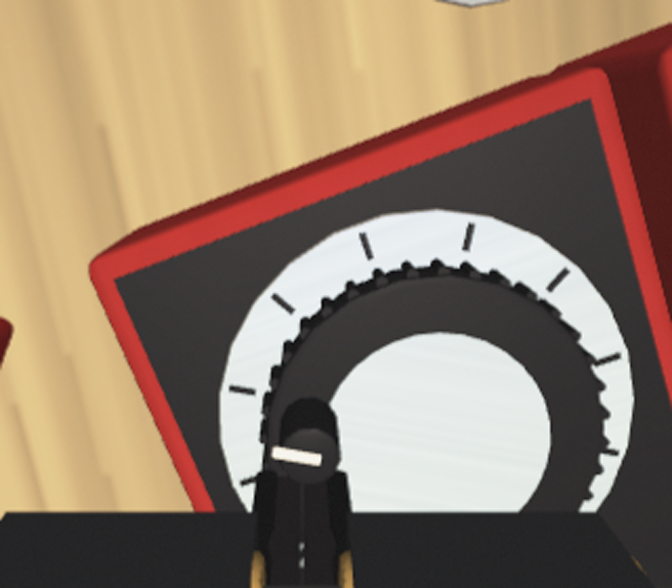

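```bash
python3 arc.py .0155 .027 0 4 8 12 15 18 21 24 27 29 31
```

```text
4 [ 0.0019 -0.001 ] turn 0.07
8 [ 0.0039 -0.0019] turn 0.14
12 [ 0.006  -0.0026] turn 0.209
15 [ 0.0075 -0.0031] turn 0.262
18 [ 0.0091 -0.0035] turn 0.314
21 [ 0.0107 -0.0038] turn 0.367
24 [ 0.0123 -0.004 ] turn 0.419
27 [ 0.0139 -0.0041] turn 0.471
29 [ 0.015  -0.0041] turn 0.506
31 [ 0.0161 -0.0041] turn 0.541
```

Request:
arm_command(commands=[[0,[0.0019,-0.001,0],[0,0,0.07]],[0,[0.0039,-0.0019,0],[0,0,0.14]],[0,[0.006,-0.0026,0],[0,0,0.209]],[0,[0.0075,-0.0031,0],[0,0,0.262]],[0,[0.0091,-0.0035,0],[0,0,0.314]],[0,[0.0107,-0.0038,0],[0,0,0.367]],[0,[0.0123,-0.004,0],[0,0,0.419]],[0,[0.0139,-0.0041,0],[0,0,0.471]],[0,[0.015,-0.0041,0],[0,0,0.506]],[0,[0.0161,-0.0041,0],[0,0,0.541]]])

```text
time: 6.63
ee_pos: [0.5184, 0.0144, 0.1552]
eef_rot: [0.908, 0.42, -0.0, -0.0]
ft_force: [0.5, 0.3, -0.2]
width: 0.0005
```

```bash
python3 go.py .529 -.026 .154 101.4; python3 wz.py w7|sed -n 1,3p;python3 go.py .529 -.026 .154 101.4
```

```text
t 6.63 pos [0.5184 0.0144 0.1552] head 49.62 F [ 0.5  0.3 -0.2] w 0.0005 j [-0.71  0.26  0.68  1.93 -0.19  1.02 -0.66]
shift [-0.0239  0.0343  0.0012] turn [-1.000e-04 -1.000e-04 -9.038e-01]
54 [321.6 275.6] [ 5.5 30. ] [[0.5213, 0.0205], [0.5251, 0.0248], [0.5304, 0.0309]]
300 [389.9 262.7] [ 91.6 106.3] [[0.5502, 0.0045], [0.5517, 0.0101], [0.5538, 0.0179]]
776 [384.  256.2] [178.9 187.1] [[0.5501, 0.0089], [0.5516, 0.0142], [0.5537, 0.0214]]
t 6.68 pos [0.5185 0.0147 0.1552] head 49.49 F [ 1.1 -0.1 -0.5] w 0.0003 j [-0.71  0.26  0.68  1.93 -0.19  1.02 -0.66]
shift [-0.0241  0.0345  0.0012] turn [-1.00e-04 -2.00e-04 -9.06e-01]
```

View pics/w7z.png

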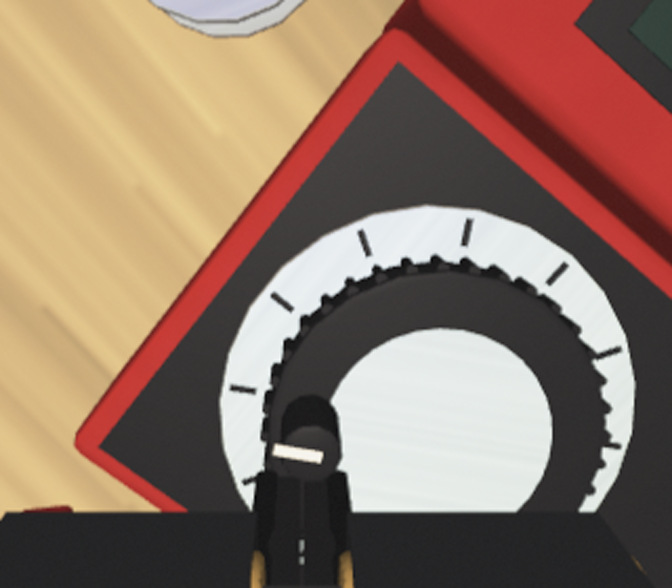

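Request:
arm_command(commands=[[0,[0.0019,-0.001,0],[0,0,0.07]],[0,[0.0039,-0.0019,0],[0,0,0.14]],[0,[0.006,-0.0026,0],[0,0,0.209]],[0,[0.0075,-0.0031,0],[0,0,0.262]],[0,[0.0091,-0.0035,0],[0,0,0.314]],[0,[0.0107,-0.0038,0],[0,0,0.367]],[0,[0.0123,-0.004,0],[0,0,0.419]],[0,[0.0139,-0.0041,0],[0,0,0.471]],[0,[0.015,-0.0041,0],[0,0,0.506]],[0,[0.0155,-0.0041,0],[0,0,0.524]]])

```text
time: 7.52
ee_pos: [0.5254, 0.029, 0.1552]
eef_rot: [0.985, 0.17, 0.0, -0.0]
ft_force: [-0.6, 0.4, -0.1]
width: 0.0004
```

```bash
python3 go.py .529 -.026 .154 101.4; python3 wz.py w8|sed -n 1,3p;python3 go.py .529 -.026 .154 101.4
```

```text
t 7.52 pos [0.5254 0.029  0.1552] head 19.63 F [-0.6  0.4 -0.1] w 0.0004 j [-0.8   0.29  0.75  1.91 -0.23  1.02 -1.17]
shift [-0.0151  0.053   0.0012] turn [-0.     -0.     -1.4271]
53 [321.3 273.8] [ 5.5 30.4] [[0.5314, 0.0329], [0.5368, 0.0347], [0.5443, 0.0373]]
301 [389.9 261.8] [ 93.1 106.4] [[0.548, 0.0043], [0.5521, 0.0084], [0.5578, 0.0141]]
789 [384.4 254.6] [179.1 186.6] [[0.5505, 0.0082], [0.5544, 0.012], [0.5598, 0.0172]]
t 7.57 pos [0.5254 0.029  0.1552] head 19.61 F [0.4 0.7 0.1] w 0.0005 j [-0.8   0.29  0.75  1.91 -0.23  1.02 -1.17]
shift [-0.0151  0.0531  0.0012] turn [-0.     -0.     -1.4275]
```

View pics/w8z.png

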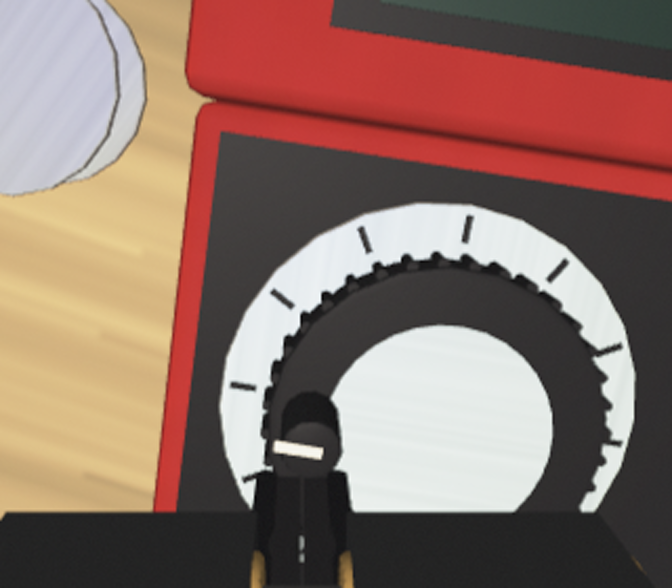

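Request:
arm_command(commands=[[0,[0.0019,-0.001,0],[0,0,0.07]],[0,[0.0039,-0.0019,0],[0,0,0.14]],[0,[0.006,-0.0026,0],[0,0,0.209]],[0,[0.0075,-0.0031,0],[0,0,0.262]],[0,[0.0091,-0.0035,0],[0,0,0.314]],[0,[0.0107,-0.0038,0],[0,0,0.367]],[0,[0.0123,-0.004,0],[0,0,0.419]],[0,[0.0139,-0.0041,0],[0,0,0.471]],[0,[0.015,-0.0041,0],[0,0,0.506]],[0,[0.0155,-0.0041,0],[0,0,0.524]]])

```text
time: 8.4
ee_pos: [0.5386, 0.038, 0.1552]
eef_rot: [0.996, -0.09, -0.0, -0.0]
ft_force: [-0.0, 0.6, -0.6]
width: 0.0005
```

```bash
python3 go.py .529 -.026 .154 101.4; python3 wz.py w9|sed -n 1,3p;python3 go.py .529 -.026 .154 101.4
```

```text
t 8.4 pos [0.5386 0.038  0.1552] head -10.38 F [-0.   0.6 -0.6] w 0.0005 j [-0.87  0.35  0.84  1.88 -0.3   1.04 -1.65]
shift [0.0021 0.0647 0.0012] turn [-1.000e-04  0.000e+00 -1.951e+00]
53 [319.5 274.6] [ 5.5 29.2] [[0.5451, 0.039], [0.5508, 0.0378], [0.5586, 0.0362]]
304 [388.9 260.8] [ 94.4 106.5] [[0.5461, 0.0055], [0.5516, 0.007], [0.5593, 0.009]]
771 [383.3 253.2] [178.6 187.7] [[0.5503, 0.0076], [0.5556, 0.0089], [0.5628, 0.0107]]
t 8.45 pos [0.5386 0.038  0.1552] head -10.41 F [-0.3  0.9 -0.8] w 0.0005 j [-0.87  0.35  0.84  1.88 -0.3   1.04 -1.65]
shift [0.0021 0.0647 0.0012] turn [ 0.      0.     -1.9515]
```

View pics/w9z.png

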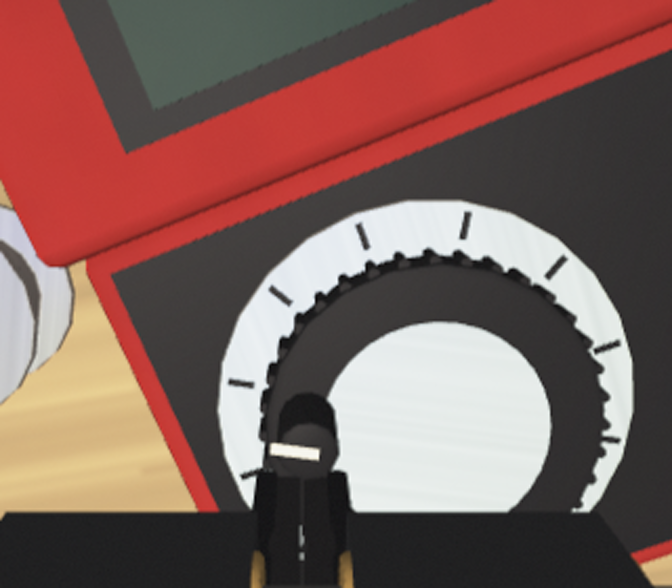

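Request:
arm_command(commands=[[0,[-0.001,0,0],[0,0,0]],[0,[-0.003,0,0],[0,0,0]],[0,[-0.005,0,0],[0,0,0]],[0,[-0.007,0,0],[0,0,0]],[0,[-0.009,0,0],[0,0,0]],[0,[-0.01,0,0],[0,0,0]],[0,[-0.01,0,0],[0,0,0]],[0,[-0.01,0,0],[0,0,0]],[0,[-0.01,0,0],[0,0,0]],[0,[-0.01,0,0],[0,0,0]]])

```text
time: 9.28
ee_pos: [0.5288, 0.0397, 0.1553]
eef_rot: [0.996, -0.09, 0.0, -0.0]
ft_force: [-0.1, -0.3, 0.3]
width: 0.0007
```

```bash
python3 wz.py w10|sed -n 1,3p;python3 go.py .529 -.026 .154 101.4
```

```text
54 [319.6 248.1] [ 5.6 30.1] [[0.5484, 0.0383], [0.553, 0.0373], [0.5594, 0.0359]]
307 [389.2 242.6] [104.3 109.2] [[0.5452, 0.0058], [0.5501, 0.0074], [0.5568, 0.0096]]
516 [146.6 190.5] [101.8 114.8] [[0.5891, 0.1098], [0.5905, 0.1031], [0.5924, 0.0939]]
t 9.33 pos [0.5288 0.0397 0.1552] head -10.38 F [ 0.2  0.2 -0.6] w 0.0007 j [-0.89  0.33  0.85  1.91 -0.29  1.03 -1.67]
shift [0.0121 0.0646 0.0012] turn [ 0.000e+00 -1.000e-04 -1.951e+00]
```

View pics/w10z.png

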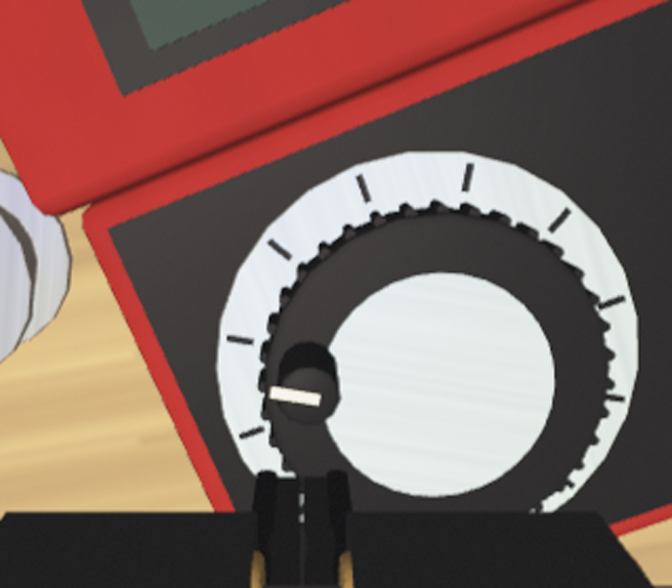

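Request:
arm_command(commands=[[0,[0,0,-0.005],[0,0,0]],[0,[0,0,-0.015],[0,0,0]],[0,[0,0,-0.03],[0,0,0]],[0,[0,0,-0.045],[0,0,0]],[0,[0,0,-0.055],[0,0,0]],[0,[0,0,-0.06],[0,0,0]],[0,[0,0,-0.06],[0,0,0]],[0,[0,0,-0.06],[0,0,0]],[0,[0,0,-0.06],[0,0,0]],[0,[0,0,-0.06],[0,0,0]]])

```text
time: 10.17
ee_pos: [0.5283, 0.0397, 0.2145]
eef_rot: [0.996, -0.09, -0.001, 0.0]
ft_force: [0.4, -0.5, 0.2]
width: 0.0003
```

```bash
python3 wz.py w11|sed -n 1,3p; python3 go.py .539 -.137 .19 40
```

```text
56 [594.8 221.5] [ 7.4 27.4] [[0.5154, -0.1257], [0.5209, -0.1166], [0.5284, -0.1041]]
40 [320.8 212. ] [ 4.6 21.6] [[0.5513, 0.0373], [0.5546, 0.0366], [0.5591, 0.0357]]
236 [372.7 211.4] [80.7 83.6] [[0.5461, 0.0064], [0.5497, 0.0076], [0.5547, 0.0092]]
t 10.22 pos [0.5284 0.0397 0.2146] head -10.39 F [ 0.6 -0.2 -0.3] w 0.0005 j [-0.94  0.24  0.89  1.85 -0.2   1.15 -1.73]
shift [0.0423 0.1719 0.0247] turn [ 2.000e-04  1.100e-03 -8.794e-01]
```

View pics/w11.png

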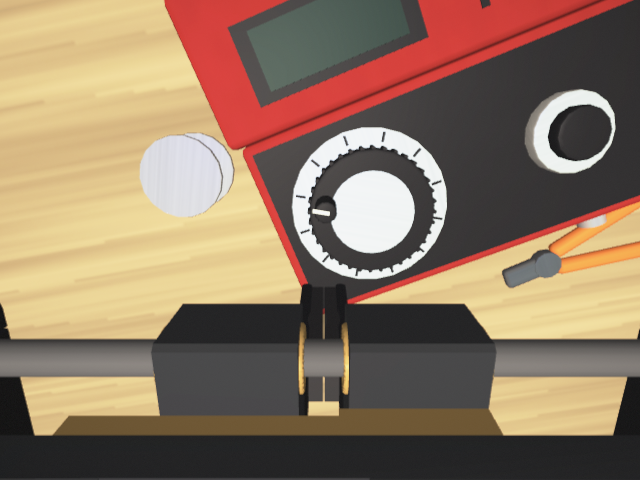

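Request:
arm_command(commands=[[0,[0.004,0.017,0],[0,0,-0.09]],[0,[0.01,0.04,0],[0,0,-0.19]],[0,[0.016,0.065,0],[0,0,-0.29]],[0,[0.022,0.09,0],[0,0,-0.4]],[0,[0.028,0.115,0],[0,0,-0.5]],[0,[0.034,0.138,0],[0,0,-0.6]],[0,[0.038,0.157,0],[0,0,-0.7]],[0,[0.041,0.168,0],[0,0,-0.8]],[0,[0.042,0.172,0],[0,0,-0.88]],[0,[0.042,0.172,0],[0,0,-0.88]]])

```text
time: 11.05
ee_pos: [0.5386, -0.1387, 0.2148]
eef_rot: [0.939, 0.343, -0.0, 0.0]
ft_force: [-0.2, 0.4, 0.3]
width: 0.0002
```

```bash
python3 go.py .573 -.11 .19 40; python3 wz.py w12; python3 go.py .573 -.11 .19 40
```

```text
t 11.05 pos [ 0.5386 -0.1387  0.2148] head 40.11 F [-0.2  0.4  0.3] w 0.0002 j [-0.51  0.3   0.8   1.78 -0.23  1.16 -0.51]
shift [0.0448 0.0002 0.0248] turn [-0.      0.0009  0.0019]
51 [299.  273.3] [10.7 24.7] [[0.5157, -0.1366], [0.5207, -0.1336], [0.5276, -0.1295]]
220 [323.8 178.2] [77.2 77.7] [[0.5719, -0.1098], [0.5735, -0.1084], [0.5757, -0.1065]]
153 [323.8 180.5] [53.7 54.5] [[0.5708, -0.1107], [0.5725, -0.1092], [0.5748, -0.1073]]
277 [120.9  67.8] [ 88.6 102.3] [[0.5464, 0.0142], [0.5496, 0.0082], [0.5539, -0.0002]]
805 [130.6  68.9] [152.2 174.5] [[0.5494, 0.0099], [0.5523, 0.0041], [0.5564, -0.0039]]
26 [143.5 149.5] [ 4.5 12.9] [[0.5173, -0.0193], [0.5222, -0.0233], [0.5289, -0.0289]]
23 [178.4 139.1] [ 4.  14.4] [[0.5352, -0.0314], [0.539, -0.0347], [0.5443, -0.0393]]
22 [203.2 111.5] [ 3.4 13. ] [[0.5568, -0.0335], [0.5593, -0.0367], [0.5628, -0.0411]]
24 [209.5  71.5] [ 3.3 13.1] [[0.5762, -0.024], [0.5776, -0.0278], [0.5794, -0.033]]
23 [195.2  29.4] [ 4.4 14. ] [[0.5883, -0.006], [0.589, -0.0109], [0.5899, -0.0176]]
32 [61.2  6.2] [ 4.2 19.6] [[0.552, 0.0544], [0.5548, 0.0459], [0.5587, 0.0342]]
t 11.1 pos [ 0.5387 -0.1376  0.2148] head 39.88 F [ 0.6 -0.1 -0.5] w 0.0003 j [-0.51  0.3   0.8   1.78 -0.23  1.16 -0.51]
shift [0.044  0.0008 0.0248] turn [-0.0005  0.0006 -0.0021]
```

View pics/w12.png

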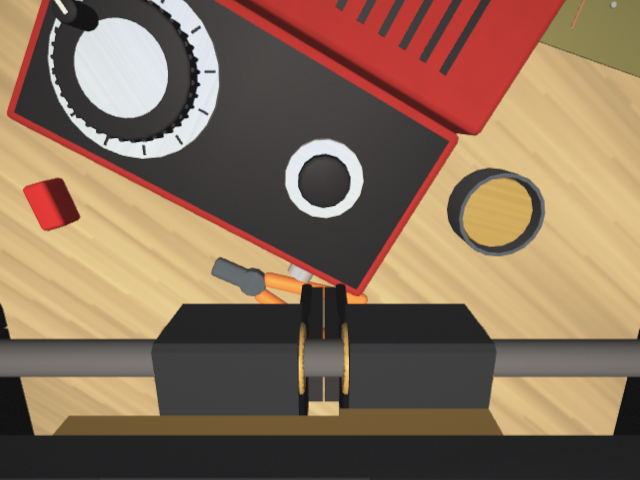

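Request:
arm_command(commands=[[0,[0.008,0,0],[0,0,0]],[0,[0.02,0,0],[0,0,0]],[0,[0.032,0,0],[0,0,0]],[0,[0.042,0,0],[0,0,0]],[0,[0.0445,0,0.01],[0,0,0]],[0,[0.0445,0,0.02],[0,0,0]],[0,[0.0445,0,0.03],[0,0,0]],[0,[0.0445,0,0.04],[0,0,0]],[0,[0.0445,0,0.045],[0,0,0]],[0,[0.0445,0,0.045],[0,0,0]]])

```text
time: 11.93
ee_pos: [0.5721, -0.1087, 0.1685]
eef_rot: [0.94, 0.342, -0.001, -0.0]
ft_force: [-0.4, 0.7, -0.1]
width: 0.0003
```

```bash
python3 go.py .573 -.1095 .15 40
python3 - <<'E'
from m import *
for n in ["wrist","scene"]:
    c=camera(n); im=c["pixels"][:,:,::-1]
    if n=="scene": im=cv2.resize(im[100:280,160:400],None,fx=3,fy=3,interpolation=2)
    cv2.imwrite(f"pics/{n}13.png",im)
E
```

```text
t 11.93 pos [ 0.5721 -0.1087  0.1685] head 39.99 F [-0.4  0.7 -0.1] w 0.0003 j [-0.5   0.42  0.75  1.75 -0.31  1.1  -0.51]
shift [0.0002 0.0013 0.0185] turn [-0.0016  0.0019 -0.0002]
```

View pics/wrist13.png

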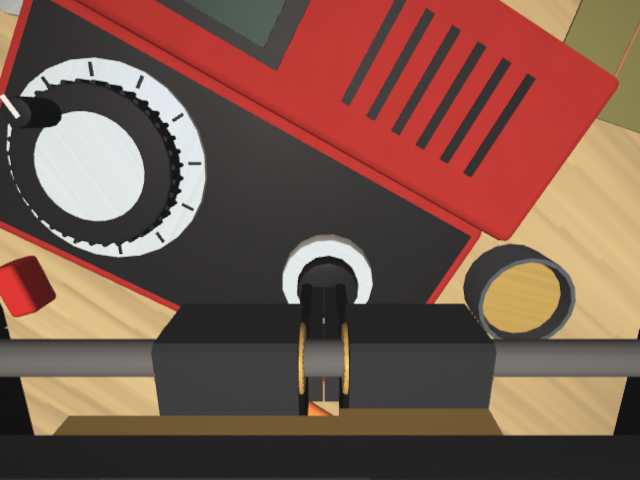

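View pics/scene13.png

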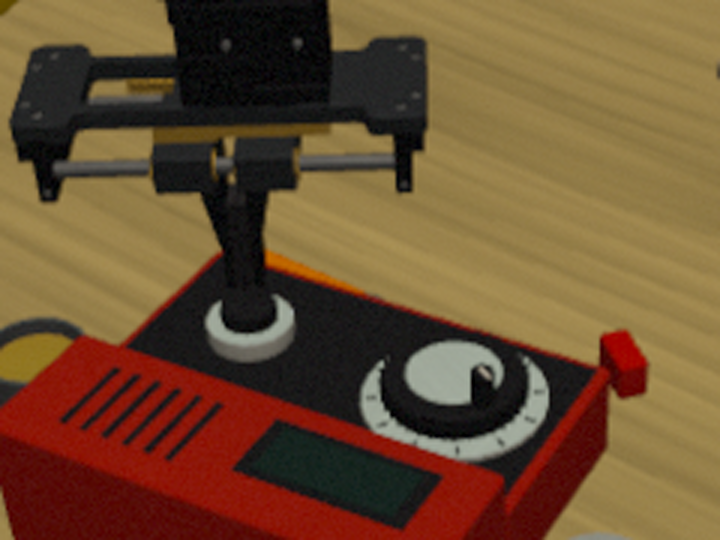

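Request:
arm_command(commands=[[0,[0,0.001,0.001],[0,0,0]],[0,[0,0.001,0.002],[0,0,0]],[0,[0,0.001,0.003],[0,0,0]],[0,[0,0.001,0.004],[0,0,0]],[0,[0,0.001,0.005],[0,0,0]],[0,[0,0.001,0.006],[0,0,0]],[0,[0,0.001,0.007],[0,0,0]],[0,[0,0.001,0.008],[0,0,0]],[0,[0,0.001,0.009],[0,0,0]],[0,[0,0.001,0.01],[0,0,0]]])

```text
time: 12.87
ee_pos: [0.5737, -0.1091, 0.1601]
eef_rot: [0.94, 0.342, -0.0, -0.0]
ft_force: [-0.4, 0.1, -0.4]
width: 0.0007
```

Request:
arm_command(commands=[[0,[0,0,0.001],[0,0,0]],[0,[0,0,0.002],[0,0,0]],[0,[0,0,0.003],[0,0,0]],[0,[0,0,0.003],[0,0,0]],[0,[0,0,0.003],[0,0,0]],[0,[0,0,0.003],[0,0,0]],[0,[0,0,0.003],[0,0,0]],[0,[0,0,0.003],[0,0,0]],[0,[0,0,0.003],[0,0,0]],[0,[0,0,0.003],[0,0,0]]])

```text
time: 13.7
ee_pos: [0.5738, -0.1091, 0.1573]
eef_rot: [0.94, 0.342, 0.0, -0.0]
ft_force: [0.7, 0.7, -1.2]
width: 0.0002
```

Request:
arm_command(commands=[[0,[0,0,0.001],[0,0,0]],[0,[0,0,0.002],[0,0,0]],[0,[0,0,0.003],[0,0,0]],[0,[0,0,0.003],[0,0,0]],[0,[0,0,0.003],[0,0,0]],[0,[0,0,0.003],[0,0,0]],[0,[0,0,0.003],[0,0,0]],[0,[0,0,0.003],[0,0,0]],[0,[0,0,0.003],[0,0,0]],[0,[0,0,0.003],[0,0,0]]])

```text
time: 14.53
ee_pos: [0.5738, -0.1092, 0.1543]
eef_rot: [0.94, 0.342, 0.0, -0.0]
ft_force: [-0.8, -0.2, -0.4]
width: 0.0007
```

Request:
arm_command(commands=[[0,[0,0,0.001],[0,0,0]],[0,[0,0,0.002],[0,0,0]],[0,[0,0,0.003],[0,0,0]],[0,[0,0,0.003],[0,0,0]],[0,[0,0,0.003],[0,0,0]],[0,[0,0,0.003],[0,0,0]],[0,[0,0,0.003],[0,0,0]],[0,[0,0,0.003],[0,0,0]],[0,[0,0,0.003],[0,0,0]],[0,[0,0,0.003],[0,0,0]]])

```text
time: 15.37
ee_pos: [0.5738, -0.1091, 0.1513]
eef_rot: [0.94, 0.342, 0.0, -0.0]
ft_force: [-0.5, 0.6, 2.1]
width: 0.0003
```

Request:
arm_command(commands=[[0,[0,0,0.001],[0,0,0]],[0,[0,0,0.002],[0,0,0]],[0,[0,0,0.003],[0,0,0]],[0,[0,0,0.003],[0,0,0]],[0,[0,0,0.003],[0,0,0]],[0,[0,0,0.003],[0,0,0]],[0,[0,0,0.003],[0,0,0]],[0,[0,0,0.003],[0,0,0]],[0,[0,0,0.003],[0,0,0]],[0,[0,0,0.003],[0,0,0]]])

```text
time: 16.2
ee_pos: [0.5738, -0.1091, 0.1483]
eef_rot: [0.94, 0.342, 0.0, -0.0]
ft_force: [0.1, 0.4, 2.8]
width: 0.0004
```

Request:
arm_command(commands=[[0,[0,0,0.001],[0,0,0]],[0,[0,0,0.0015],[0,0,0]],[0,[0,0,0.0015],[0,0,0]],[0,[0,0,0.0015],[0,0,0]],[0,[0,0,0.0015],[0,0,0]],[0,[0,0,0.0015],[0,0,0]],[0,[0,0,0.0015],[0,0,0]],[0,[0,0,0.0015],[0,0,0]],[0,[0,0,0.0015],[0,0,0]],[0,[0,0,0.0015],[0,0,0]]])

```text
time: 17.03
ee_pos: [0.5738, -0.1091, 0.1468]
eef_rot: [0.94, 0.342, 0.0, -0.0]
ft_force: [-0.3, 0.1, 5.0]
width: 0.0008
```

Request:
arm_command(commands=[[0,[0,0,0.0005],[0,0,0]],[0,[0,0,0.001],[0,0,0]],[0,[0,0,0.001],[0,0,0]],[0,[0,0,0.001],[0,0,0]],[0,[0,0,0.001],[0,0,0]],[0,[0,0,0.001],[0,0,0]],[0,[0,0,0.001],[0,0,0]],[0,[0,0,0.001],[0,0,0]],[0,[0,0,0.001],[0,0,0]],[0,[0,0,0.001],[0,0,0]]])

```text
time: 17.87
ee_pos: [0.5738, -0.1092, 0.1461]
eef_rot: [0.94, 0.342, 0.0, -0.0]
ft_force: [-2.6, 0.4, 10.4]
width: 0.0004
```

Request:
arm_command(commands=[[0,[0,0,0.0003],[0,0,0]],[0,[0,0,0.0006],[0,0,0]],[0,[0,0,0.0006],[0,0,0]],[0,[0,0,0.0006],[0,0,0]],[0,[0,0,0.0006],[0,0,0]],[0,[0,0,0.0006],[0,0,0]],[0,[0,0,0.0006],[0,0,0]],[0,[0,0,0.0006],[0,0,0]],[0,[0,0,0.0006],[0,0,0]],[0,[0,0,0.0006],[0,0,0]]])

```text
time: 18.7
ee_pos: [0.5739, -0.1092, 0.146]
eef_rot: [0.94, 0.342, 0.0, -0.0]
ft_force: [-4.2, 1.3, 15.0]
width: 0.0004
```

Bottomed out: the force is rising stiffly with no more travel. Releasing now, straight up and then back, so I can see both the button and the dial.

Request:
arm_command(commands=[[0,[0,0,-0.001],[0,0,0]],[0,[0,0,-0.003],[0,0,0]],[0,[0,0,-0.005],[0,0,0]],[0,[0,0,-0.007],[0,0,0]],[0,[0,0,-0.01],[0,0,0]],[0,[0,0,-0.015],[0,0,0]],[0,[0,0,-0.025],[0,0,0]],[0,[0,0,-0.035],[0,0,0]],[0,[0,0,-0.05],[0,0,0]],[0,[0,0,-0.065],[0,0,0]]])

```text
time: 19.53
ee_pos: [0.5736, -0.1093, 0.2114]
eef_rot: [0.94, 0.342, -0.0, -0.0]
ft_force: [-0.1, -0.2, -0.4]
width: 0.0004
```

Request:
arm_command(commands=[[0,[-0.01,0,-0.005],[0,0,0]],[0,[-0.025,0,-0.01],[0,0,0]],[0,[-0.04,0,-0.02],[0,0,0]],[0,[-0.055,0,-0.03],[0,0,0]],[0,[-0.07,0,-0.04],[0,0,0]],[0,[-0.08,0,-0.05],[0,0,0]],[0,[-0.085,0,-0.055],[0,0,0]],[0,[-0.085,0,-0.06],[0,0,0]],[0,[-0.085,0,-0.06],[0,0,0]],[0,[-0.085,0,-0.06],[0,0,0]]])

```text
time: 20.37
ee_pos: [0.509, -0.1631, 0.2699]
eef_rot: [0.939, 0.343, 0.0, -0.0]
ft_force: [-0.3, 0.3, -0.1]
width: 0.0008
```

```bash
python3 go.py .573 -.11 .19 40;python3 wz.py w14|head -8
python3 - <<'E'
from m import *
c=camera("scene"); im=c["pixels"][:,:,::-1]
cv2.imwrite("pics/sc14.png",cv2.resize(im[140:330,120:400],None,fx=2.8,fy=2.8,interpolation=2))
E
```

```text
t 20.37 pos [ 0.509  -0.1631  0.2699] head 40.1 F [-0.3  0.3 -0.1] w 0.0008 j [-0.53  0.18  0.85  1.77 -0.14  1.26 -0.52]
shift [0.0831 0.0006 0.0799] turn [-0.0001 -0.0003  0.0018]
50 [303.5 202. ] [13.7 21.5] [[0.5133, -0.1392], [0.516, -0.1378], [0.5198, -0.136]]
9 [272.7 179.5] [2.2 4.1] [[0.5117, -0.1115], [0.5145, -0.1115], [0.5184, -0.1115]]
191 [324.2 110.2] [65.3 69. ] [[0.5725, -0.1092], [0.5723, -0.1093], [0.5721, -0.1095]]
131 [324.3 110.6] [45.4 47.3] [[0.5723, -0.1094], [0.5722, -0.1095], [0.572, -0.1097]]
211 [155.9  23.4] [57.6 82.1] [[0.5429, 0.0099], [0.5442, 0.0039], [0.546, -0.0042]]
510 [161.6  16.5] [128.  148.3] [[0.5487, 0.0093], [0.5497, 0.0034], [0.5511, -0.0047]]
20 [171.   86.6] [4.  9.5] [[0.5169, -0.0194], [0.5195, -0.0239], [0.523, -0.0301]]
20 [139.1  77.9] [ 4.2 10.3] [[0.5076, 0.0002], [0.5106, -0.0053], [0.5148, -0.0128]]
```

View pics/w14.png

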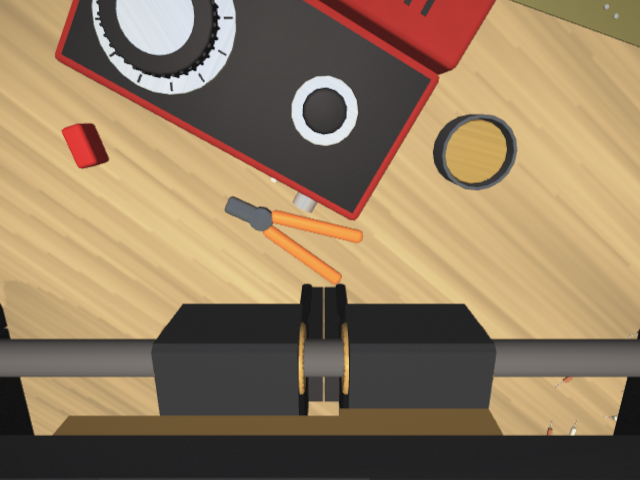

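View pics/sc14.png

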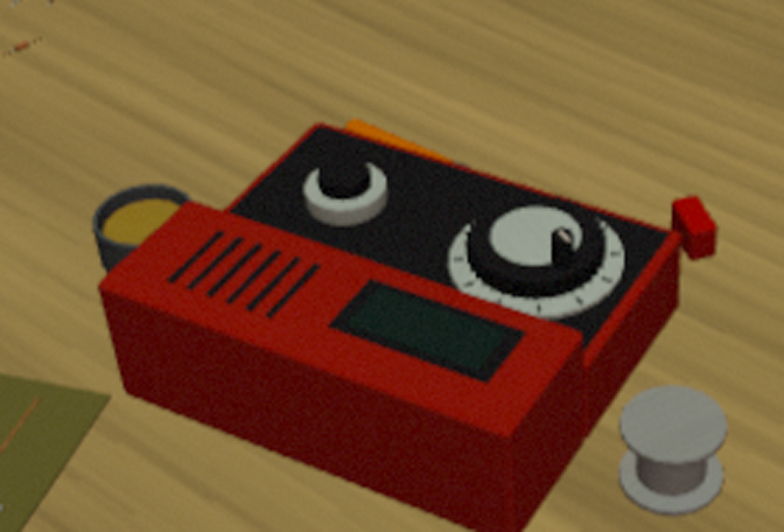

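Run:
```python
from m import *
s=camera("scene"); p=onz(s,321.8,224.3,.0985); print(p, np.degrees(np.arctan2(p[1]-.0066,p[0]-.5503)))
q=onz(s,484/4.4+210,142/4.4+170,.0985); print(q,np.degrees(np.arctan2(q[1]-.0066,q[0]-.5503)))
print(close_job())
```

```text
[0.56204424 0.03712769 0.0985    ] 68.95787835721633
[0.5230458  0.00307667 0.0985    ] -172.63385760540476
the job is handed in; nothing more can be done
None
```

The dial is on its fourth click and the button has been pressed fully down and released. I handed the job in at about 20 s of the 64 s allowed.

- **Dial:** I pushed the lug round clockwise with the closed fingertips, one click per move. Each push stopped past the half-way point and short of the next stop.
- **Dial checks:** A wrist picture after each push showed exactly one more click. After I backed off, the lug had turned about 121–122° by the wrist camera. The scene camera gave about 118°, rougher because I read those pixels by eye. Both match four clicks (120°) within measuring error. One picture taken just after the fourth push showed the lug mark 1–2° short. The next one, after I backed off, showed it settled.
- **Button:** I pressed it straight down about 6 mm. At the bottom the force rose from 5 N to 15 N with almost no further travel. The last pictures show it back up and the dial unchanged.
- **Bystanders:** The spool, tin, capacitor and cutters looked unmoved in the last pictures. I checked this by eye and did not measure it. The arm was clear of everything at the end.
- **Calibration:** The top and wrist cameras disagreed by about 3 mm on where the dial's axis is. I used the wrist camera for the contact moves.

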